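# Take the depth of a drilled hole with a plunger depth gauge

### The job

Take the depth of the hole drilled in the clamped toy-truck block with the plunger depth gauge: set the gauge's foot flat on the wood over the hole, then press the red knob gently down until the rod bottoms in the hole (a light push of 6 to 10 N is plenty). Then put the gauge back upright on its wooden rest with the plunger still exactly at that setting, so the depth can be read off it, let go, and leave the other things on the bench as they are.

Things in the scene. Friction and masses are not known exactly. Their poses are not given: they have to be found in the camera images.
- gauge_centre (a point): Plunger depth gauge, loose, about 0.2 kg, at first on its rest. Steel foot bar 22 (x) x 96 (y) x 10 mm under a black head block 28 (x) x 36 (y) mm that reaches from 10 to 32 mm above the foot's underside, with a 3 mm brass bush on top. Point: middle of the head, on the rod's axis, 21 mm above the foot's underside. z up, y along the foot; the head is gripped across x.
- knob_top (a point): Centre of the flat top of the gauge's red knob (18 mm across, 6 mm thick), which sits on the 7 mm steel rod that slides upright through the middle of head and foot. 69.5 mm above the foot's underside when joint plunger reads 0; sinks with the plunger.
- plunger (a joint): Travel of the gauge's rod (m): how far its tip stands out below the foot's underside. 0 = flush, 0.028 = end of travel; starts 2 to 6 mm out. A friction clip of about 4 N holds the rod wherever it is left: it moves only when pushed or pulled harder than that.
- rod_tip (a point): Lower end of the gauge's polished steel rod (the last 2 mm are 5 mm thick), on the rod's axis.
- gauge_foot (a point): Middle of the underside of the gauge's foot, on the rod's axis; axes as for gauge_centre.
- hole_mouth (a point): Mouth of the blind hole, on its axis in the flat top face (63 mm above the bench) of the pale toy-truck block. The hole is upright, 11 mm across with a 1 mm chamfer and 11 to 25 mm deep: just how deep is unknown and must be felt; its bottom is firm wood. z up, y along the block towards its toggle clamp.
- jig: Plywood drilling jig, 150 (x) x 250 (y) x 18 mm, fixed to the bench, with the pale block 84 (x) x 180 (y) x 45 mm clamped on it. Origin: middle of the board's underside. Around the hole the face runs 42 mm to either side in x, 65 mm towards -y, 115 mm towards +y. A toggle clamp's rubber foot stands on it 90 mm from the hole towards +y; arm and blue lever go on from there, up to 100 mm high.
- rest_seat (a point): Middle between the two rails of the gauge's rest, at rail-top height (60 mm above the bench): the middle of the foot's underside belongs here. z up, y from rail to rail (the gauge's foot lies along it, either way round).
- rest: Wooden rest fixed to the bench; origin under the middle of its 110 (x) x 150 (y) x 12 mm base. Two rails, each 44 mm wide in x and 26 to 62 mm from the seat's middle in y, carry the ends of the gauge's foot; the rod hangs free between them (48 mm deep). Outside each rail a lip stands 8 mm higher than its top. A flat red pencil lies on the base's -x ledge.
Not all that is in view belongs to the job. What is shaped like the part that bears gauge_centre but purple is not meant.

How it is judged:
On the way, in this order (a step that is already met when the one before it is completed fails the run):
1. the gauge's foot sits flat on the block, its rod over the hole (axis within 4 mm) (z of gauge_foot in the frame of hole_mouth between -0.002 and 0.0015 m and horizontal distance between gauge_foot and hole_mouth below 0.004 m and angle between gauge_foot's own z axis and vertical below 0.03 rad), for 0.2 s.
2. with the foot still flat on the wood, the rod is pushed to the bottom of the hole and touches it (tip within 1.5 mm of the bottom) (all of step 1 and z of rod_tip in the frame of hole_floor between 0.0325 and 0.0355 m and contact force between plunger and hole_floor above 0.8 N), for 0.1 s.
At the end, for the whole second after the job is handed in: The gauge stands upright on its rest (middle of the foot within 14 mm of the seat's middle, foot on the rail tops within 2 mm, tilt under 0.04 rad), released and at rest, with the rod still standing out below the foot by the depth of the hole, within 1.5 mm (horizontal distance between gauge_foot and rest_seat below 0.014 m and z of gauge_foot in the frame of rest_seat between -0.002 and 0.002 m and angle between gauge_foot's own z axis and vertical below 0.04 rad and linear speed of gauge below 0.01 m/s and contact force between the fingers and gauge below 0.05 N and z of rod_tip in the frame of hole_floor between 0.0295 and 0.0325 m); the robot touches nothing.
It fails at once if the rod is pressed into the bottom of the hole or onto the wood with more than 25 N (contact force between plunger and hole_floor above 25 N or contact force between plunger and jig above 25 N).
It fails at once if the gauge is tipped over (angle between gauge_foot's own z axis and vertical above 0.6 rad).
It fails at once if another thing on the bench is moved by more than 20 mm (distance of any of carp_pencil, toy_wheel, sand_block, glue, try_square, mallet, tape_rule, parts_tray from where it was at the start of the episode above 0.02 m).
It also fails if it takes over 67 s, if anything falls off the work surface, if the arm or the gripper's body presses on something with over 40 N, if the wrist force passes 120 N, or if a joint passes its speed limit or range.

### The arm

A 7-joint arm with a two-finger parallel gripper is mounted at the origin on the work surface. World frame = base frame: x ahead of the robot, y to its left, z up, the work surface at z = 0. Lengths are in m, angles in rad, forces in N, time in s.
With the tool pointing down it reaches from about 0.425 to 0.95 m from the base axis. Payload 4.7 kg.
Tool frame: the origin (TCP) lies on the centre line of the jaws, within the pads' length; the fingertips stand robot.nose_length ahead of it and the grasp point (between the pads) lies 8 mm behind it (robot.nose_length is the distance from the TCP to the fingertips, in m); z points along the fingers, x is the direction in which the jaws open and shut, and the axes are right-handed (so a half turn about z gives the same grasp; the last joint's range is limited). The gripper opens to 85 mm and grips with 20 to 120 N. Pads are 22 mm wide; open, the fingers measure 114 mm over their backs; the gripper's body (76 mm by 85 mm) begins 54 mm behind the grasp point. The pads swing forward as they close: fully open they stand 13 mm farther back than shut.
Start: joints at [1.106, 0.469, -0.049, 1.532, 0.024, 1.141, -0.082], TCP at [0.285, -0.612, 0.242] pointing down, gripper open.
Joint ranges: [-2.59, 2.59], [-0.33, 1.99], [-1.39, 1.29], [0.1, 2.45], [-1.04, 4.18], [0.21, 1.99], [-2.66, 2.66]. Speed limits (rad/s): [2.57, 2.57, 3.14, 3.14, 3.14, 3.14, 3.14].

### API

Orientations are given as [roll, pitch, yaw] about the fixed x, y, z axes, in that order (R = Rz(yaw) Ry(pitch) Rx(roll)).
In Python, from plant import robot gives the robot as it stands. Calls block until the motion is done:
- robot.goto(position, orientation): joint-space move of the TCP to a pose.
- robot.move_straight(position, vel=0.15, attitude=None, contact_N=None): straight line of the TCP; attitude=None keeps the orientation; vel is the mean speed in m/s. With contact_N (N) it stops when the force on the tool has changed by that much, and returns True; else False.
- robot.move_joints(angles): joint-space move.
- robot.grip(opening, strength=None): opening from 0.0 (shut) to 1.0 (fully open); strength is the grip in N (None keeps the last); returns when the fingers have stopped.
- robot.sleep(seconds).
- robot.inverse_kinematics(position, orientation): joint angles nearest the present ones, or None.
- robot.sense(): the state.
- robot.grab_frame(name): name is "scene" or "top"; returns a dict with "image" (384x512x3 uint8, red, green, blue), "range_z" (384x512 float32, m along the optical axis (not along the pixel's ray), 0 where there is no reading), "fx", "fy", "cx", "cy" (pixels), "R" (3x3) and "t" (3): a world point X has camera coordinates R X + t. Camera axes: x right, y down, z forward; pixel columns grow to the right and rows downward; lengths in m; the calibration is good to about 2 mm. A picture is of the moment at which its call begins.
A pose or a line that the arm cannot do raises robot.IKError and nothing moves.
- robot.close_job(): hands the job in, once; it reports no verdict.
The state is a dict: "t": time; "joint_pos": joint angles; "joint_velocities": joint speeds; "effort": joint torques, N m; "tcp_pos": TCP position; "tcp_rot": TCP orientation; "wrist_force": force on the tool from outside, world axes, zero at the start; "torque": the same for the moment, N m; "opening": opening from 0.0 (shut) to 1.0 (fully open).
Only numpy, scipy, OpenCV 4.12 (cv2) and the standard library are available. Lean on these libraries where they do the work, as an engineer would, in place of code of your own. Each camera call takes 0.05 s, during which the arm holds its last target.

## Working session

There is one attempt and no reset: what is moved stays moved. The work goes in short steps, each a Python script; the robot and the scene stay as the last script left them, time stands still between calls to the robot, and variables do not carry over. Pictures are saved under pics/ and viewed, and the job is handed in when it is done.

```bash
mkdir -p pics; ls
python3 - <<'E'
from plant import robot
import cv2,numpy as np,pickle
for n in("scene","top"):
    f=robot.grab_frame(n); pickle.dump(f,open(n+'.pkl','wb'))
    cv2.imwrite(f'pics/{n}0.png',cv2.resize(f['image'][:,:,::-1],None,fx=1.5,fy=1.5,interpolation=cv2.INTER_CUBIC))
    print(n,f['fx'],f['cx'],f['cy'],-f['R'].T@f['t'])
s=robot.sense();print(s['t'],s['tcp_pos'],s['tcp_rot'],s['opening'],robot.nose_length)
E
```

```text
pics
scene 386.96277363989253 261.1387876735217 186.32571993528083 [0.95243816 0.21144526 0.93150698]
top 362.01365791930715 253.77519915152462 186.19812402446647 [0.38905324 0.00669501 0.76934107]
0.1 [ 0.28473991 -0.61145436  0.24137328] [ 3.14155409e+00  1.74042826e-03 -1.13499692e+00] 1.0051694698776015 0.011
```

View pics/scene0.png

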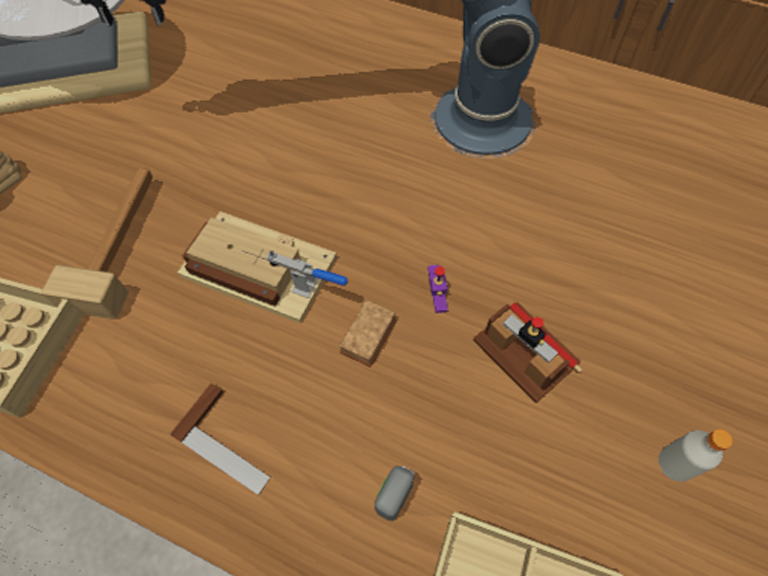

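View pics/top0.png

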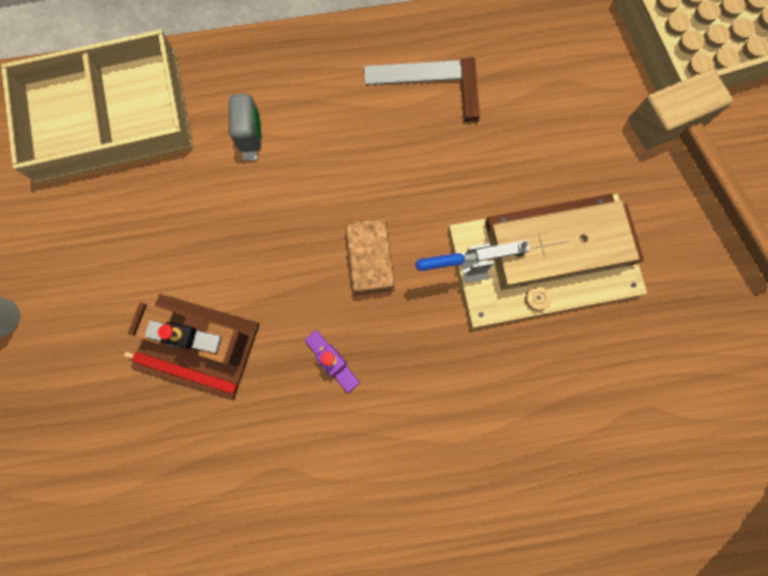

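The top view (enlarged ×1.5) shows two gauge-shaped things: a black-headed one with a steel foot on the wooden rest at (175,335), and a purple one on the bench at (332,362). The black and steel one on its rest fits the description. The hole is at about (584,238). I'll check both in enlarged crops.

```bash
cat > h.py <<'E'
import numpy as np,cv2,pickle
def crop(f,u0,v0,w,h,s,name):
    c=f['image'][v0:v0+h,u0:u0+w,::-1]
    c=cv2.resize(c,None,fx=s,fy=s,interpolation=cv2.INTER_CUBIC)
    for i in range(0,w,10):
        cv2.putText(c,str(u0+i),(int((i+.5)*s),8),0,.3,(255,255,255),1);cv2.line(c,(int((i+.5)*s),10),(int((i+.5)*s),16),(255,255,255),1)
    for i in range(0,h,10):
        cv2.putText(c,str(v0+i),(0,int((i+.5)*s)),0,.3,(255,255,255),1);cv2.line(c,(20,int((i+.5)*s)),(26,int((i+.5)*s)),(255,255,255),1)
    cv2.imwrite('pics/'+name,c)
def at_z(f,u,v,z):
    d=f['R'].T@np.array([(u-f['cx'])/f['fx'],(v-f['cy'])/f['fy'],1.]); o=-f['R'].T@f['t']
    return o+d*(z-o[2])/d[2]
def proj(f,X):
    c=f['R']@np.asarray(X,float)+f['t'];return f['fx']*c[0]/c[2]+f['cx'],f['fy']*c[1]/c[2]+f['cy']
E
python3 - <<'E'
from h import *
t=pickle.load(open('top.pkl','rb'));s=pickle.load(open('scene.pkl','rb'))
crop(t,78,190,100,80,8,'c1.png')
crop(t,295,120,140,105,5.7,'c2.png')
crop(s,310,195,80,75,8,'c3.png')
crop(s,115,135,120,85,6,'c4.png')
E
```

```text
(no output)
```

View pics/c1.png

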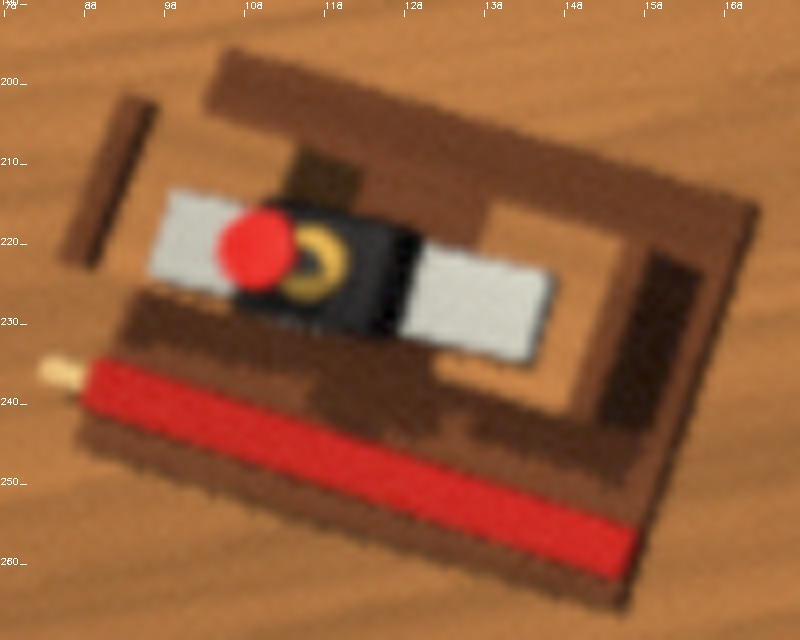

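View pics/c2.png

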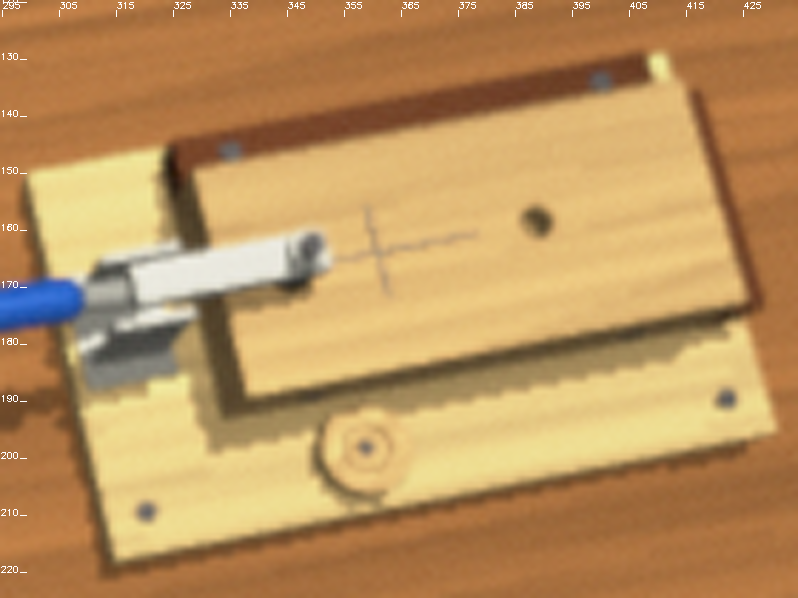

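View pics/c3.png

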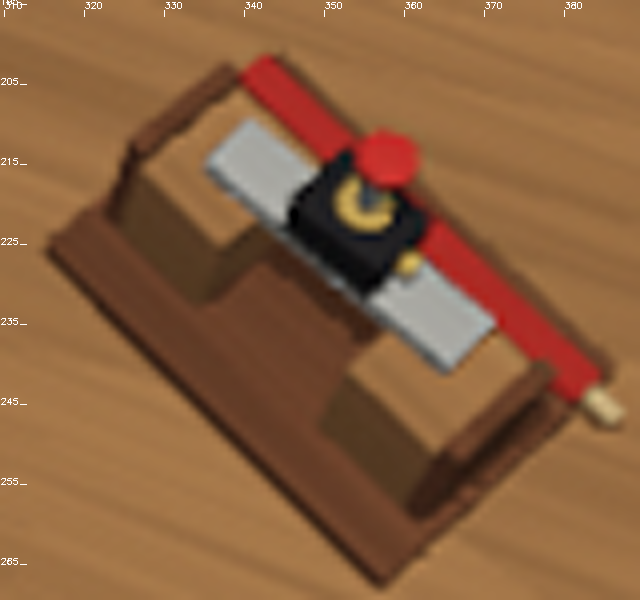

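View pics/c4.png

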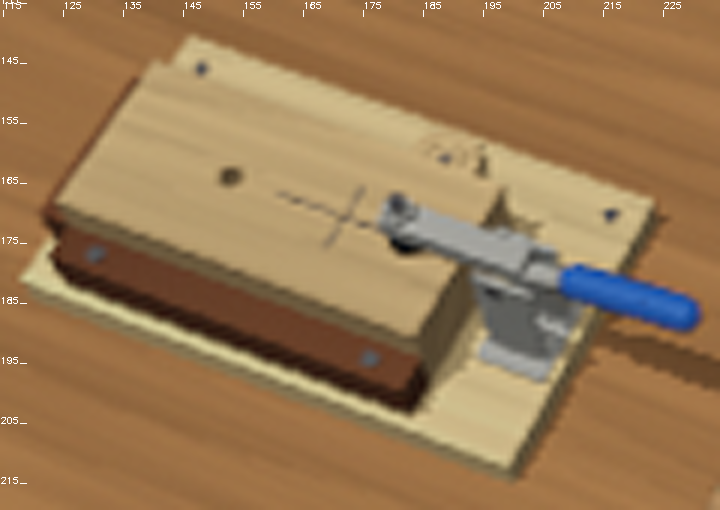

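Run:
```python
from h import *
t=pickle.load(open('top.pkl','rb'));s=pickle.load(open('scene.pkl','rb'))
px=lambda x,y,u0,v0,k:(u0+x/k-.5,v0+y/k-.5)
np.set_printoptions(precision=4,suppress=True)
C1=[px(x,y,78,190,8) for x,y in[(170,188),(148,272),(553,265),(533,362)]]
P=np.array([at_z(t,*c,.070) for c in C1]);print('foot corners top\n',P,'mean',P.mean(0))
a=P[2:].mean(0)-P[:2].mean(0);print('len',np.linalg.norm(a),'yaw of axis',np.arctan2(a[1],a[0]))
C3=[px(x,y,310,195,8) for x,y in[(250,118),(208,165),(496,320),(448,370)]]
Q=np.array([at_z(s,*c,.070) for c in C3]);print('scene\n',Q,'mean',Q.mean(0))
a=Q[2:].mean(0)-Q[:2].mean(0);print('len',np.linalg.norm(a),np.arctan2(a[1],a[0]))
# hole
print('hole top',at_z(t,*px(537,221,295,120,5.7),.063),'scene',at_z(s,*px(231,177,115,135,6),.063))
# block top corners top view
B=[px(x,y,295,120,5.7) for x,y in[(193,170),(688,85),(747,302),(246,397)]]
Bt=np.array([at_z(t,*c,.063) for c in B]);print('block',Bt)
for i in range(4):print(np.linalg.norm(Bt[i]-Bt[(i+1)%4]),np.arctan2(*(Bt[(i+1)%4]-Bt[i])[[1,0]]))
B=[px(x,y,115,135,6) for x,y in[(155,62),(503,200),(418,338),(57,205)]]
Bs=np.array([at_z(s,*c,.063) for c in B]);print('block scene',Bs)
for i in range(4):print(np.linalg.norm(Bs[i]-Bs[(i+1)%4]),np.arctan2(*(Bs[(i+1)%4]-Bs[i])[[1,0]]))
# knob
for p in(.002,.004,.006):print(p,at_z(t,*px(257,249,78,190,8),.1295-p),at_z(s,*px(388,158,310,195,8),.1295-p))
# rest lips / rails via depth
def dz(f,u,v):
    u=int(round(u));v=int(round(v));z=f['range_z'][v,u];c=np.array([(u-f['cx'])/f['fx'],(v-f['cy'])/f['fy'],1])*z
    return f['R'].T@(c-f['t'])
for n,f,u,v in[('foot r',t,138,227),('foot l',t,101,219),('block',t,400,155),('block',t,375,145),('table',t,200,300),('foot s',s,340,215),('block s',s,150,172),('knob t',t,109.6,220.6),('knob s',s,358,214)]:print(n,dz(f,u,v))
```

```text
foot corners top
 [[0.5284 0.2939 0.07  ]
 [0.5087 0.3007 0.07  ]
 [0.495  0.2035 0.07  ]
 [0.4725 0.2105 0.07  ]] mean [0.5011 0.2522 0.07  ]
len 0.09673093106289436 yaw of axis -1.9387701831207702
scene
 [[0.4761 0.2125 0.07  ]
 [0.4969 0.2058 0.07  ]
 [0.5102 0.3013 0.07  ]
 [0.5316 0.2928 0.07  ]] mean [0.5037 0.2531 0.07  ]
len 0.09439086581144056 1.1970502178917766
hole top [ 0.5489 -0.2912  0.063 ] scene [ 0.5506 -0.2899  0.063 ]
block [[ 0.5867 -0.1746  0.063 ]
 [ 0.5898 -0.3564  0.063 ]
 [ 0.5084 -0.3571  0.063 ]
 [ 0.5027 -0.1764  0.063 ]]
0.1818751410636653 -1.5533084672880273
0.08145202178939775 -3.1333670055308622
0.18072777959551525 1.602197334728144
0.08396394246016065 0.022376148453615564
block scene [[ 0.5109 -0.3561  0.063 ]
 [ 0.5111 -0.1731  0.063 ]
 [ 0.588  -0.172   0.063 ]
 [ 0.5952 -0.3523  0.063 ]]
0.18306024118072156 1.5696881577365813
0.07688960512450708 0.013524933639181466
0.18043180897048264 -1.5312421513136074
0.08430651049166824 -3.0963928269814263
0.002 [0.5002 0.2521 0.1275] [0.5038 0.2527 0.1275]
0.004 [0.5005 0.2529 0.1255] [0.5026 0.2528 0.1255]
0.006 [0.5009 0.2537 0.1235] [0.5015 0.2529 0.1235]
foot r [0.4891 0.2207 0.0703]
foot l [0.5158 0.2902 0.0705]
block [ 0.5513 -0.3139  0.066 ]
block [ 0.5801 -0.2693  0.0651]
table [0.3311 0.1309 0.0001]
foot s [0.4921 0.2158 0.0702]
block s [ 0.5752 -0.2838  0.0623]
knob t [0.4994 0.2515 0.1277]
knob s [0.5028 0.2526 0.1268]
```

The enlarged crop confirms it. The black head with brass bush and grey steel foot on the rest is the gauge (head around top-view pixel 118,223), and the purple one is the decoy. Both cameras agree to about 2 mm: gauge at about (0.502, 0.253), foot axis at 1.20 rad, and hole at about (0.550, -0.291). Next I'll check IK, then move over the gauge.

Run:
```python
from plant import robot
import numpy as np
from h import *
np.set_printoptions(precision=3,suppress=True)
G=[.502,.2527];H=[.5498,-.2906]
for yaw in(-.371,-.371+np.pi):
  print('G',yaw,robot.inverse_kinematics([*G,.15],[np.pi,0,yaw]))
for yaw in(.02,.02+np.pi):
  print('H',yaw,robot.inverse_kinematics([*H,.15],[np.pi,0,yaw]))
robot.goto([*G,.25],[np.pi,0,-.371])
robot.move_straight([*G,.14],vel=.15)
s=robot.sense();print(s['t'],s['tcp_pos'],s['tcp_rot'],s['wrist_force'])
for n in("scene","top"):
    f=robot.grab_frame(n); pickle.dump(f,open(n+'1.pkl','wb'))
    print(proj(f,[*G,.1]))
f=pickle.load(open('scene1.pkl','rb'));crop(f,290,150,120,120,5,'d1.png')
f=pickle.load(open('top1.pkl','rb'));crop(f,60,170,130,110,5,'d2.png')
```

```text
G -0.371 [ 0.248  0.652 -1.113  1.858  0.67   1.068 -1.504]
G 2.770592653589793 [ 0.279  0.691 -1.177  1.857  0.72   1.102  1.596]
H 0.02 [ 0.701  0.504 -0.387  1.742  0.228  0.94   0.242]
H 3.161592653589793 [ 0.24   0.478  0.242  1.771 -0.14   0.91  -2.579]
4.1083 [0.502 0.253 0.141] [-3.14  -0.001 -0.371] [ 0.029 -1.041 -0.243]
(np.float64(355.70212427588524), np.float64(218.73506614108885))
(np.float64(115.10021548583862), np.float64(221.3488357489993))
```

View pics/d1.png

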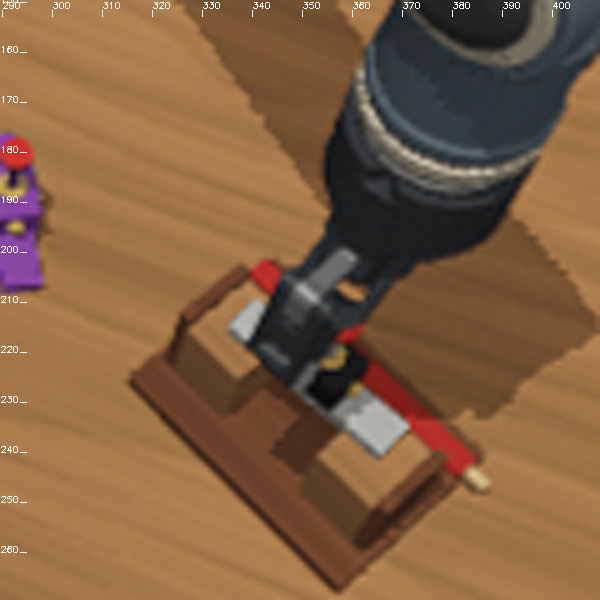

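View pics/d2.png

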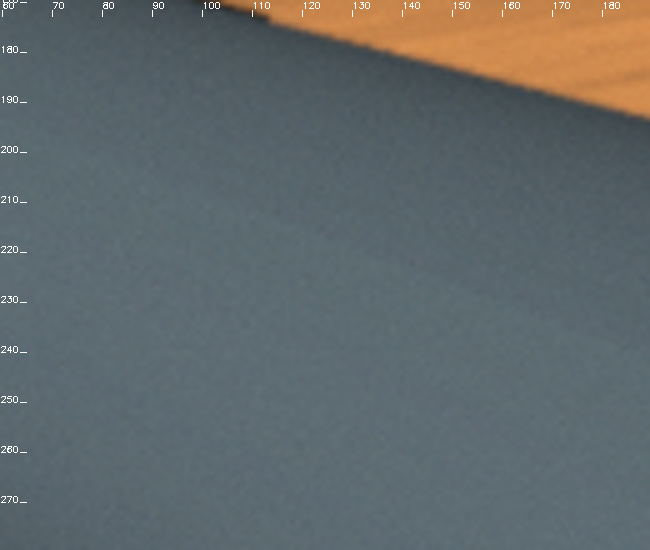

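The scene view shows the open jaws straddling the gauge, one finger on each side of the head at (350,220). The arm blocks the top camera. I'll descend, grip and lift a little.

Run:
```python
from plant import robot
import numpy as np
from h import *
np.set_printoptions(precision=4,suppress=True)
G=[.502,.2527]
print(robot.move_straight([*G,.076],vel=.08,contact_N=6))
s=robot.sense();print(s['tcp_pos'],s['wrist_force'])
robot.grip(0.0,40)
s=robot.sense();print(s['t'],s['tcp_pos'],s['opening'],s['wrist_force'],s['torque'])
robot.move_straight([*G,.086],vel=.05)
robot.move_straight([*G,.18],vel=.2)
s=robot.sense();print(s['t'],s['tcp_pos'],s['opening'],s['wrist_force'])
f=robot.grab_frame('scene'); pickle.dump(f,open('scene2.pkl','wb'));crop(f,290,130,120,120,5,'e1.png')
```

```text
False
[0.5022 0.2531 0.0764] [ 0.3756 -1.0965 -1.0086]
5.725 [0.5021 0.2529 0.0763] 0.3190767422302267 [-0.6781 -0.0846  2.4198] [ 0.0004  0.0511 -0.0166]
6.6917 [0.5016 0.2518 0.179 ] 0.31955365898693 [ 0.087  -0.0191 -2.1802]
```

View pics/e1.png

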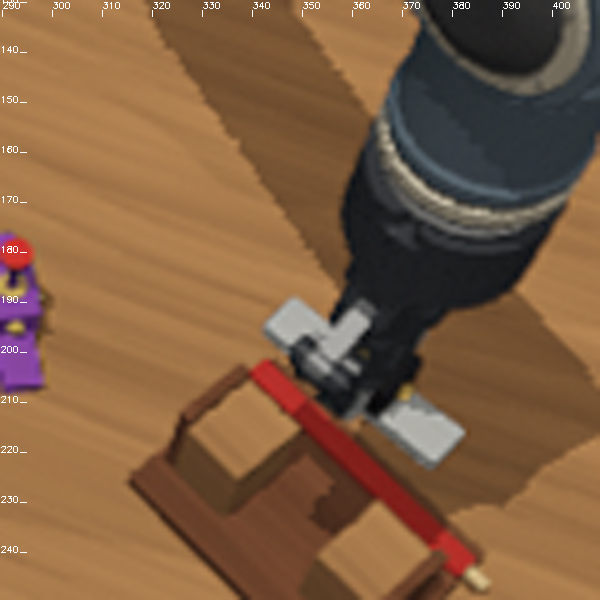

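The gauge is held: opening 0.32 (27 mm) and about 2 N of weight. Its foot corners in the crop are at (293,297), (263,328), (466,432) and (432,468). I'll measure its offset from the TCP and move over the hole.

Run:
```python
from plant import robot
import numpy as np
from h import *
np.set_printoptions(precision=4,suppress=True)
px=lambda x,y,u0,v0,k:(u0+x/k-.5,v0+y/k-.5)
f=pickle.load(open('scene2.pkl','rb'))
Q=np.array([at_z(f,*px(x,y,290,130,5),.1727) for x,y in[(293,297),(263,328),(466,432),(432,468)]]);a=Q[2:].mean(0)-Q[:2].mean(0)
print(Q,Q.mean(0),np.linalg.norm(a),np.arctan2(a[1],a[0]))
H=[.5498,-.2906]
robot.goto([*H,.18],[np.pi,0,.02])
robot.move_straight([*H,.12],vel=.15)
robot.sleep(.3)
s=robot.sense();print(s['t'],s['tcp_pos'],s['tcp_rot'],s['opening'])
for n in("scene","top"):
    f=robot.grab_frame(n); pickle.dump(f,open(n+'3.pkl','wb'))
f=pickle.load(open('scene3.pkl','rb'));crop(f,95,100,120,100,6,'f1.png')
f=pickle.load(open('top3.pkl','rb'));crop(f,340,110,110,100,6,'f2.png')
```

```text
[[0.4771 0.2111 0.1727]
 [0.4979 0.2038 0.1727]
 [0.5107 0.3004 0.1727]
 [0.5334 0.2917 0.1727]] [0.5048 0.2518 0.1727] 0.09510637657329041 1.1986053200085807
9.5583 [ 0.5502 -0.2907  0.1209] [ 3.1409 -0.0012  0.0198] 0.3209497335238845
```

View pics/f1.png

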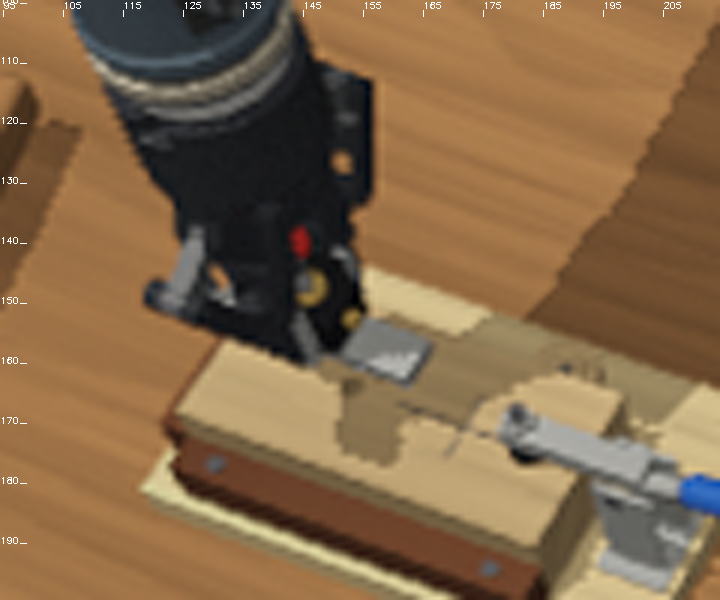

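View pics/f2.png

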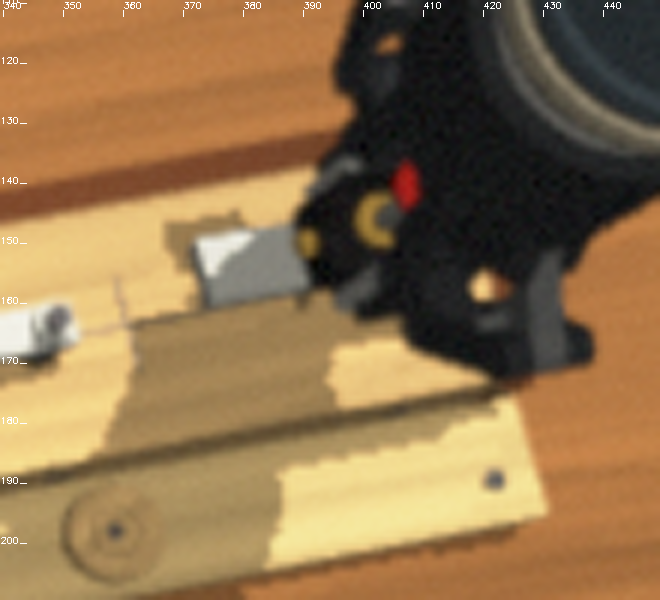

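Run:
```python
from h import *
np.set_printoptions(precision=4,suppress=True)
px=lambda x,y,u0,v0,k:(u0+x/k-.5,v0+y/k-.5)
s=pickle.load(open('scene3.pkl','rb'));t=pickle.load(open('top3.pkl','rb'))
print('bush s',at_z(s,*px(313,287,95,100,6),.1396),'t',at_z(t,*px(380,220,340,110,6),.1396))
for n,f,c in(('s',s,[(435,345),(407,384)]),('t',t,[(195,238),(205,308)])):
    u0,v0=(95,100) if n=='s' else (340,110)
    E=np.array([at_z(f,*px(x,y,u0,v0,6),.1146) for x,y in c]);m=E.mean(0);print(n,E,'axis',m-[-.048*np.sin(.02),.048*np.cos(.02),0])
crop(t,385,130,30,30,20,'g2.png');crop(s,130,135,40,40,15,'g1.png')
t=pickle.load(open('top.pkl','rb'));s=pickle.load(open('scene.pkl','rb'))
crop(t,378,148,22,20,20,'g3.png');crop(s,143,154,22,20,20,'g4.png')
ims=[cv2.imread(f'pics/g{i}.png') for i in(1,2,3,4)]
W=np.zeros((600,800,3),np.uint8)
W[:300,:400]=cv2.resize(ims[0],(400,300)) if 0 else cv2.resize(ims[0],(300,300)).repeat(1,1) if 0 else np.pad(cv2.resize(ims[0],(300,300)),((0,0),(0,100),(0,0)))
W[:300,400:]=np.pad(cv2.resize(ims[1],(300,300)),((0,0),(0,100),(0,0)))
W[300:,:330]=cv2.resize(ims[2],(330,300));W[300:,400:730]=cv2.resize(ims[3],(330,300))
cv2.imwrite('pics/g.png',W)
```

```text
bush s [ 0.5499 -0.2873  0.1396] t [ 0.5497 -0.2894  0.1396]
s [[ 0.5415 -0.2391  0.1146]
 [ 0.5635 -0.2394  0.1146]] axis [ 0.5534 -0.2873  0.1146]
t [[ 0.5595 -0.2425  0.1146]
 [ 0.5368 -0.2405  0.1146]] axis [ 0.5491 -0.2895  0.1146]
```

View pics/g.png

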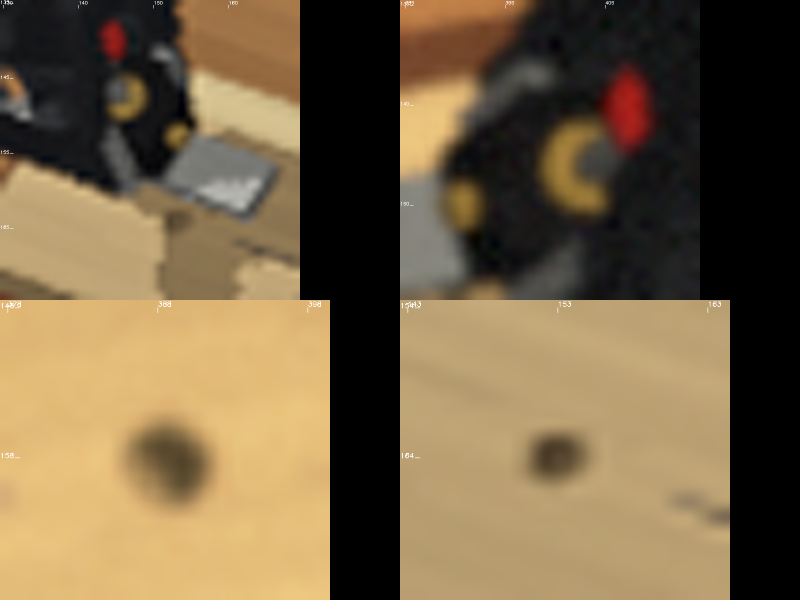

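Each camera sees the held gauge about 2 mm too far towards +y compared with the hole: the top camera gives (-0.5, -1.7) mm and the scene camera (-1, -2.6) mm to correct. I'll shift by that, go lower and recheck.

Run:
```python
from plant import robot
from h import *
np.set_printoptions(precision=4,suppress=True)
H=[.5491,-.2926]
robot.move_straight([*H,.092],vel=.08)
robot.sleep(.2)
s=robot.sense();print(s['t'],s['tcp_pos'],s['tcp_rot'],s['wrist_force'])
for n in("scene","top"):
    f=robot.grab_frame(n); pickle.dump(f,open(n+'4.pkl','wb'))
f=pickle.load(open('scene4.pkl','rb'));crop(f,120,130,70,60,11,'h1.png')
f=pickle.load(open('top4.pkl','rb'));crop(f,360,120,70,60,11,'h2.png')
```

```text
10.3583 [ 0.5495 -0.2925  0.0924] [ 3.1414 -0.0008  0.0201] [-0.1323  0.4802 -1.2862]
```

View pics/h1.png

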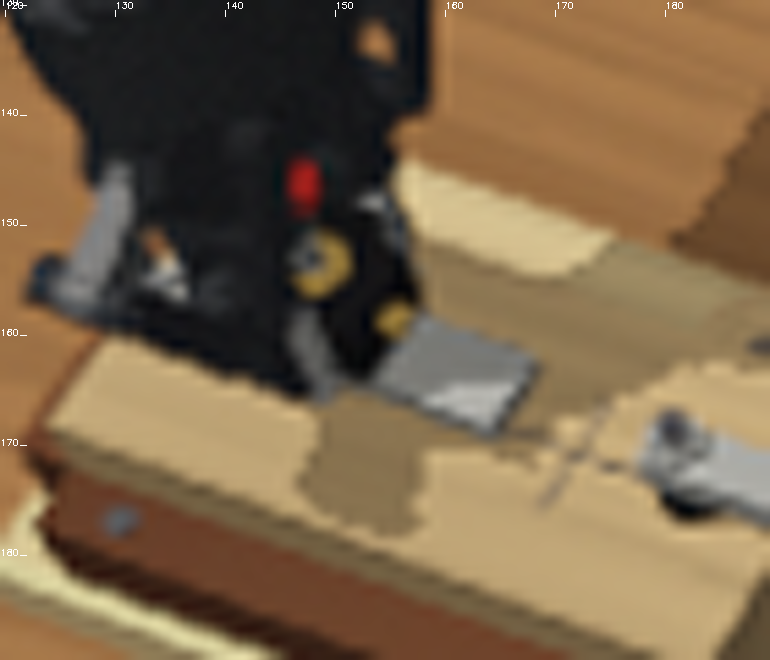

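View pics/h2.png

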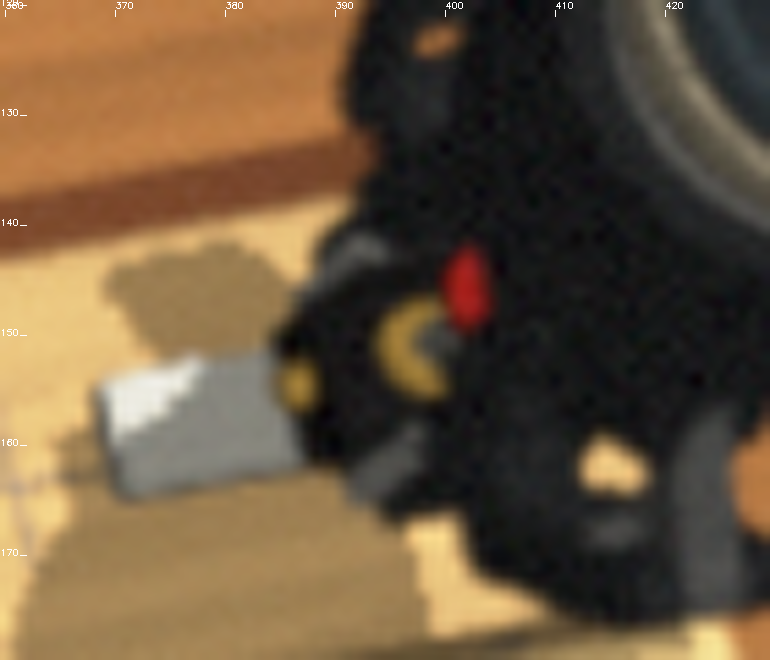

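```bash
cat >> h.py <<'E'
def overlay(f,u0,v0,w,h,s,name,ax,foot,yaw,hole=None):
    c=cv2.resize(f['image'][v0:v0+h,u0:u0+w,::-1],None,fx=s,fy=s,interpolation=cv2.INTER_CUBIC)
    R=np.array([[np.cos(yaw),-np.sin(yaw)],[np.sin(yaw),np.cos(yaw)]])
    def P(x,y,z):
        q=R@[x,y]+ax; u,v=proj(f,[q[0],q[1],foot+z]); return int(round((u-u0+.5)*s)),int(round((v-v0+.5)*s))
    def poly(pts,col): cv2.polylines(c,[np.array(pts)],True,col,1)
    for z,col in((0,(255,255,0)),(.01,(0,255,0))):
        poly([P(x,y,z) for x,y in((-.011,-.048),(.011,-.048),(.011,.048),(-.011,.048))],col)
    poly([P(x,y,.032) for x,y in((-.014,-.018),(.014,-.018),(.014,.018),(-.014,.018))],(255,0,255))
    th=np.linspace(0,2*np.pi,40)
    for r,z in((.0035,.035),(.008,.035)): poly([P(r*np.cos(a),r*np.sin(a),z) for a in th],(0,0,255))
    cv2.imwrite('pics/'+name,c)
E
python3 - <<'E'
from h import *
np.set_printoptions(precision=4,suppress=True)
px=lambda x,y,u0,v0,k:(u0+x/k-.5,v0+y/k-.5)
s=pickle.load(open('scene4.pkl','rb'));t=pickle.load(open('top4.pkl','rb'))
bs=at_z(s,*px(315,265,120,130,11),.1111)[:2];bt=at_z(t,*px(429,348,360,120,11),.1111)[:2];print(bs,bt)
overlay(s,120,130,70,60,11,'i1.png',bs,.0761,.02);overlay(t,360,120,70,60,11,'i2.png',bt,.0761,.02)
E
```

```text
[ 0.5506 -0.2909] [ 0.5487 -0.2924]
```

View pics/i1.png

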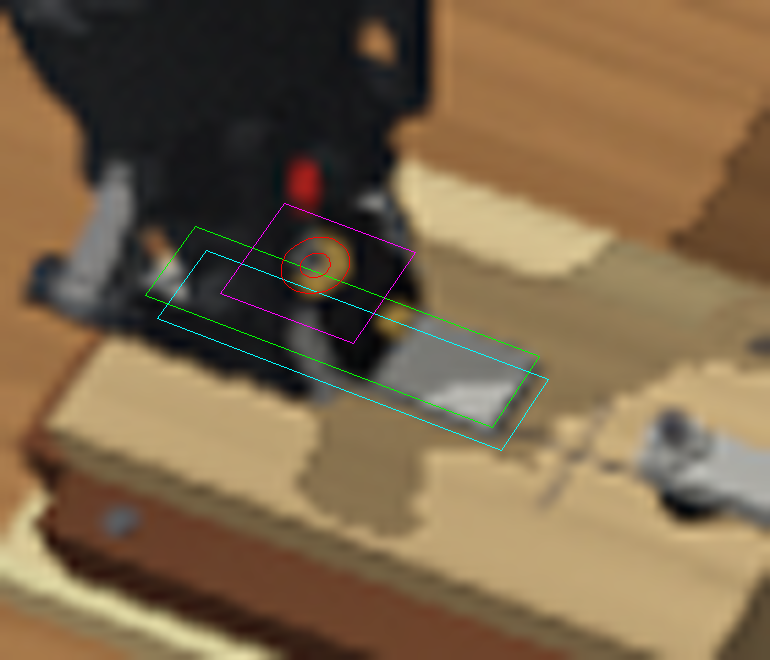

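View pics/i2.png

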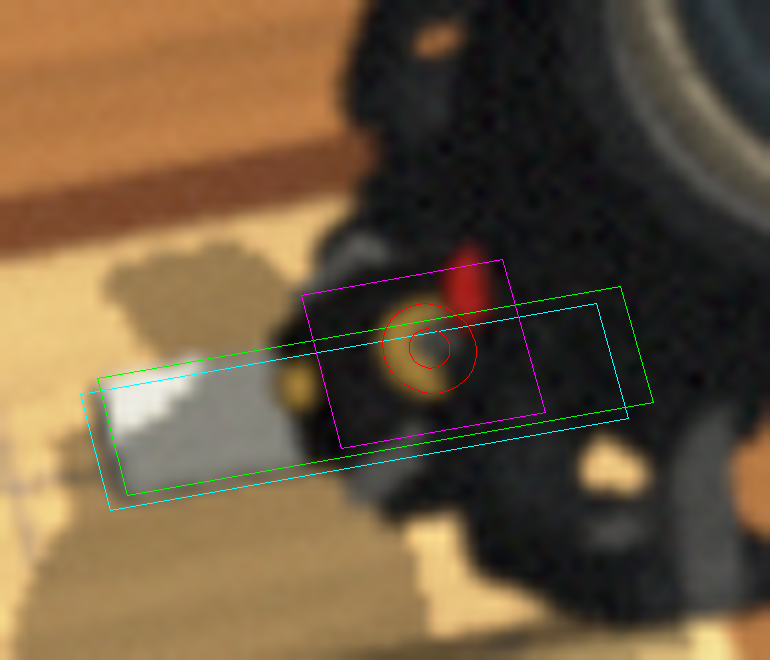

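The overlays fit both views. The remaining hole-minus-gauge error is about (-0.3, +1) mm, so I'll correct it and lower slowly until contact.

Run:
```python
from plant import robot
from h import *
np.set_printoptions(precision=4,suppress=True)
H=[.5488,-.2917]
robot.move_straight([*H,.089],vel=.03)
s=robot.sense();print(s['t'],s['tcp_pos'],s['wrist_force'])
print(robot.move_straight([*H,.0775],vel=.015,contact_N=4))
s=robot.sense();print(s['t'],s['tcp_pos'],s['tcp_rot'],s['wrist_force'],s['torque'])
f=robot.grab_frame('scene'); pickle.dump(f,open('scene5.pkl','wb'));crop(f,120,130,70,60,11,'j1.png')
f=robot.grab_frame('top'); pickle.dump(f,open('top5.pkl','wb'));crop(f,360,120,70,60,11,'j2.png')
```

```text
10.7167 [ 0.5486 -0.2916  0.0888] [ 0.6562 -0.0301 -1.5237]
True
11.3417 [ 0.5487 -0.2917  0.0793] [-3.1415  0.0005  0.02  ] [-0.8862 -0.4523  5.5325] [-0.0219  0.0926 -0.031 ]
```

View pics/j1.png

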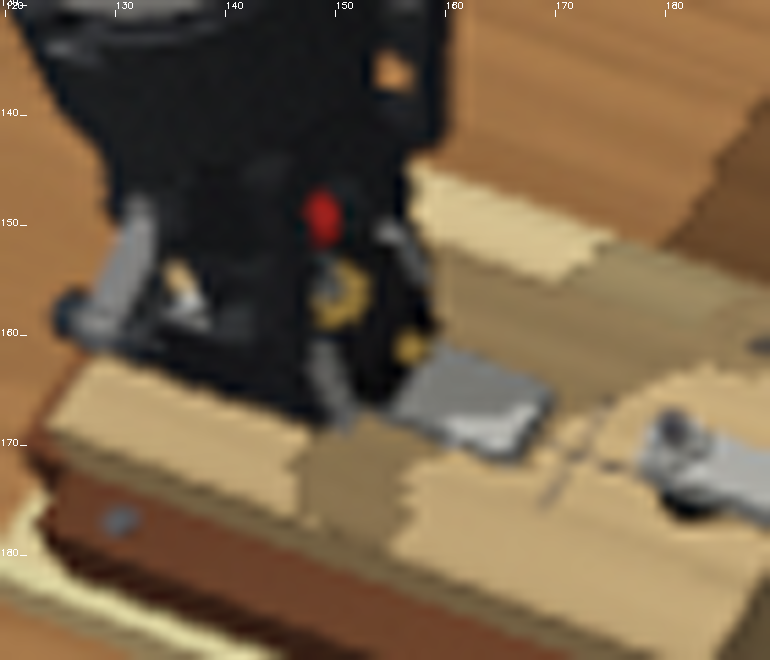

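View pics/j2.png

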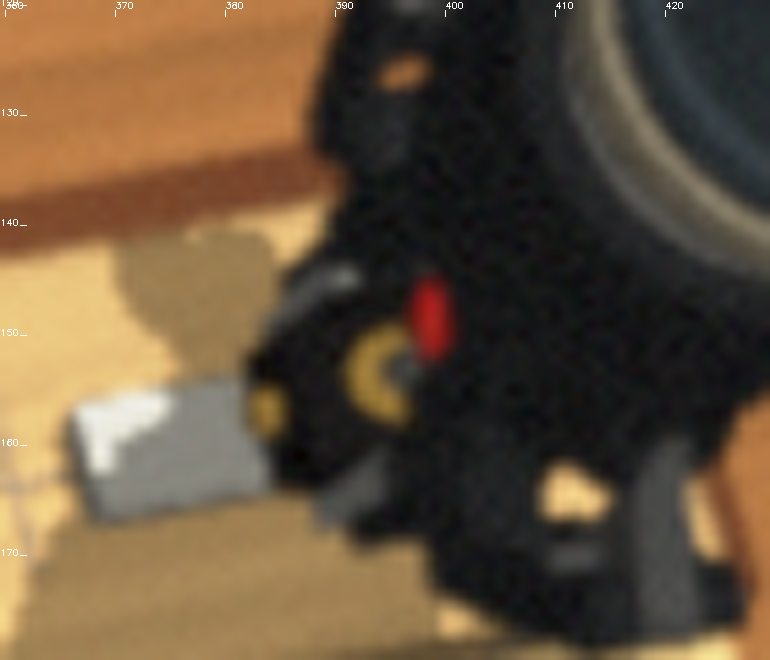

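Contact came at TCP z 0.0793, which is where the foot should meet the wood. I'll release, rise and check the seating.

Run:
```python
from plant import robot
from h import *
np.set_printoptions(precision=4,suppress=True)
H=[.5488,-.2917]
robot.grip(0.6)
s=robot.sense();print(s['t'],s['tcp_pos'],s['wrist_force'])
robot.move_straight([*H,.16],vel=.12)
robot.move_straight([.5488-.06,-.2917-.0,.20],vel=.2)
robot.grip(0.0,40)
s=robot.sense();print(s['t'],s['tcp_pos'],s['tcp_rot'],s['wrist_force'],s['opening'])
for n in("scene","top"):
    f=robot.grab_frame(n); pickle.dump(f,open(n+'6.pkl','wb'))
f=pickle.load(open('scene6.pkl','rb'));crop(f,120,130,70,60,11,'k1.png')
f=pickle.load(open('top6.pkl','rb'));crop(f,360,120,70,60,11,'k2.png')
```

```text
11.8 [ 0.5475 -0.2917  0.0779] [0.7429 1.3967 0.0559]
13.675 [ 0.489  -0.2915  0.1999] [-3.1404  0.0025  0.0202] [-0.353   0.0052  0.725 ] 0.004205847983264294
```

View pics/k1.png

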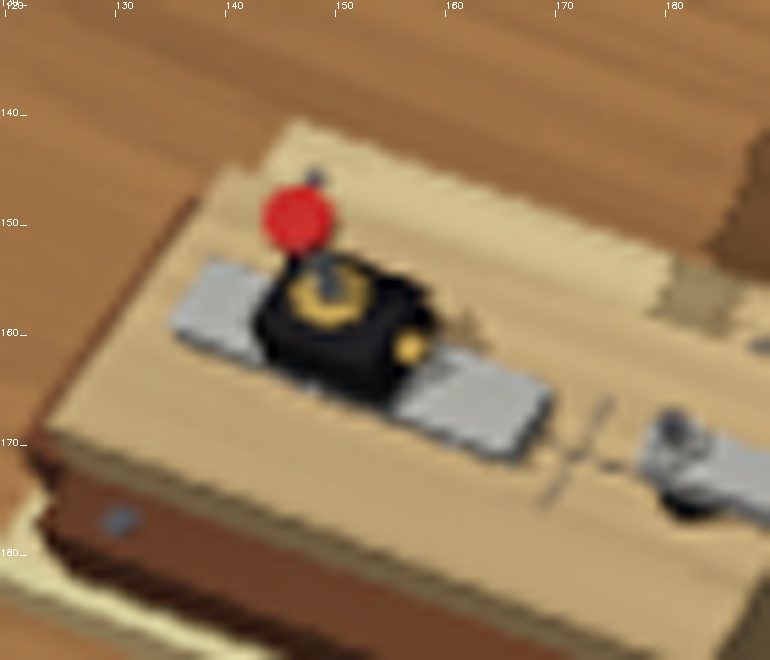

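View pics/k2.png

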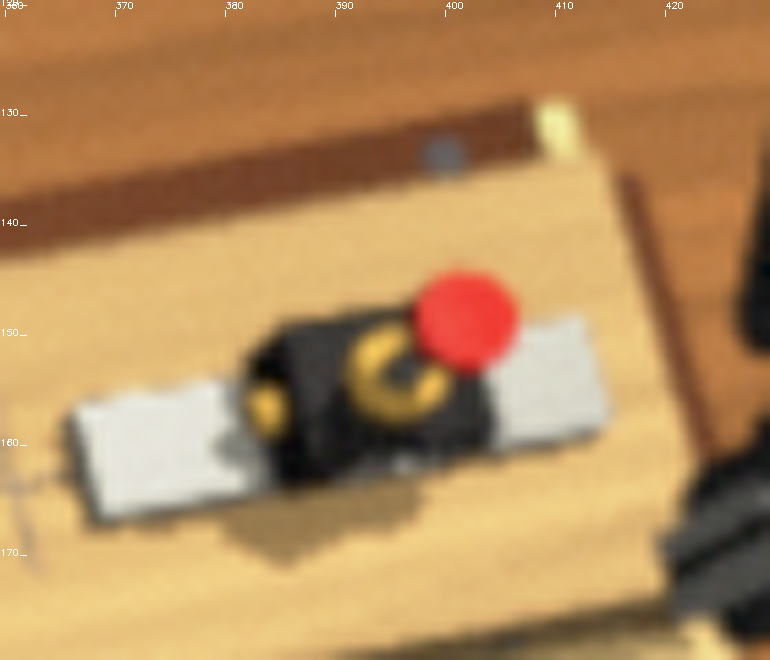

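Run:
```python
from h import *
np.set_printoptions(precision=4,suppress=True)
px=lambda x,y,u0,v0,k:(u0+x/k-.5,v0+y/k-.5)
s=pickle.load(open('scene6.pkl','rb'));t=pickle.load(open('top6.pkl','rb'))
S=np.array([at_z(s,*px(x,y,120,130,11),.073) for x,y in[(212,257),(552,387),(508,455),(175,325)]])
T=np.array([at_z(t,*px(x,y,360,120,11),.073) for x,y in[(80,408),(582,318),(608,428),(103,515)]])
print('foot',S.mean(0),T.mean(0), 'bush',at_z(s,*px(328,293,120,130,11),.098),at_z(t,*px(398,372,360,120,11),.098))
for p in(.002,.004,.006):print('knob',p,at_z(s,*px(299,219,120,130,11),.1325-p)[:2],at_z(t,*px(466,320,360,120,11),.1325-p)[:2])
overlay(s,120,130,70,60,11,'l1.png',S.mean(0)[:2],.063,.02);overlay(t,360,120,70,60,11,'l2.png',T.mean(0)[:2],.063,.02)
for n,f,u,v in[('t',t,402,149),('s',s,146.7,149.4)]:
    u=int(round(u));v=int(round(v));z=f['range_z'][v,u];c=np.array([(u-f['cx'])/f['fx'],(v-f['cy'])/f['fy'],1])*z
    print('knob depth',n,f['R'].T@(c-f['t']))
```

```text
foot [ 0.55   -0.2897  0.073 ] [ 0.5477 -0.2914  0.073 ] bush [ 0.5498 -0.2917  0.098 ] [ 0.5485 -0.2919  0.098 ]
knob 0.002 [ 0.5507 -0.2894] [ 0.5478 -0.2908]
knob 0.004 [ 0.5497 -0.2907] [ 0.5483 -0.2917]
knob 0.006 [ 0.5487 -0.2919] [ 0.5488 -0.2927]
knob depth t [ 0.547  -0.2908  0.1306]
knob depth s [ 0.5488 -0.29    0.1295]
```

View pics/l1.png

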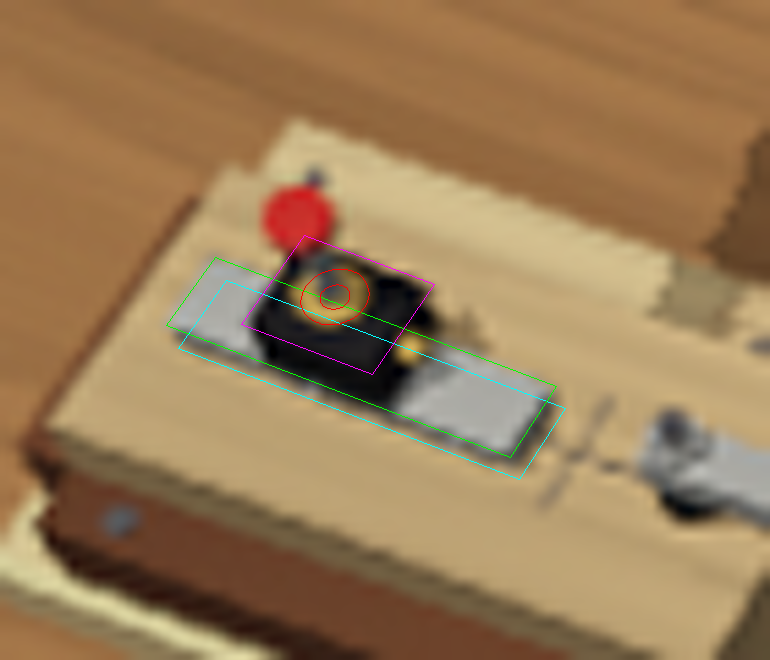

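View pics/l2.png

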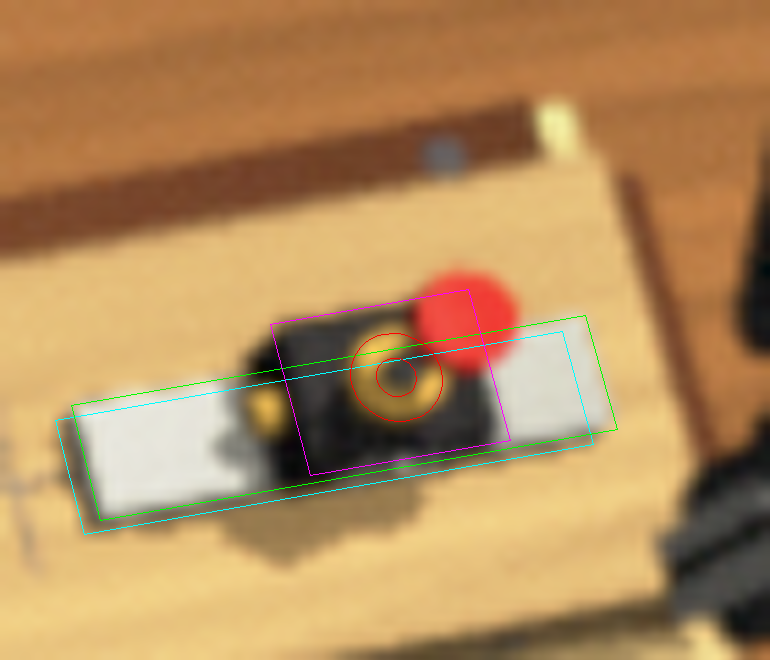

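The foot lies flat, the overlays put the rod about 1 mm from the hole axis, and the knob top is at z of about 0.130, so the rod stands 2 to 3 mm out inside the hole. Next I'll press the knob gently with the closed fingertips.

Run:
```python
from plant import robot
from h import *
np.set_printoptions(precision=4,suppress=True)
K=[.549,-.2916]
robot.move_straight([*K,.20],vel=.2)
robot.move_straight([*K,.152],vel=.15)
robot.sleep(.2)
s=robot.sense();print(s['t'],s['tcp_pos'],s['wrist_force'])
print(robot.move_straight([*K,.1135],vel=.015,contact_N=7))
for i in range(4):
    s=robot.sense();print(s['t'],s['tcp_pos'],s['wrist_force'],s['torque']);robot.sleep(.1)
```

```text
14.8917 [ 0.5496 -0.2917  0.1532] [ 0.4447 -0.0053  0.2366]
True
16.4333 [ 0.5493 -0.2916  0.1284] [ 0.7284 -0.6005  3.476 ] [-0.0497 -0.0439  0.0325]
16.5333 [ 0.5492 -0.2916  0.1284] [ 1.0186 -0.569   2.6675] [-0.0288 -0.029   0.0156]
16.6333 [ 0.5491 -0.2916  0.1284] [0.282  0.951  3.2114] [-0.014  -0.0554  0.0018]
16.7333 [ 0.549  -0.2916  0.1284] [-0.0331 -0.0055  3.6141] [ 0.0174  0.0145 -0.0015]
```

It stopped with the knob down at about 15 mm of travel, but only 3.5 N remains. I'll press on a little to confirm it is the bottom.

Run:
```python
from plant import robot
from h import *
np.set_printoptions(precision=4,suppress=True)
K=[.549,-.2916]
print(robot.move_straight([*K,.1135],vel=.008,contact_N=5))
for i in range(4):
    s=robot.sense();print(s['t'],s['tcp_pos'],s['wrist_force'],s['torque']);robot.sleep(.1)
```

```text
True
17.3083 [ 0.5495 -0.2916  0.1284] [0.023  0.1624 4.4945] [0.0044 0.0708 0.0358]
17.4083 [ 0.5496 -0.2916  0.1284] [-0.0054  0.1349  3.9007] [-0.032   0.0572  0.0151]
17.5083 [ 0.5496 -0.2916  0.1284] [-0.3496 -0.3956  4.1714] [ 0.0176  0.0209 -0.0316]
17.6083 [ 0.5496 -0.2916  0.1284] [-1.0316  0.7789  4.0859] [-0.0012  0.0228 -0.0137]
```

Run:
```python
from plant import robot
from h import *
np.set_printoptions(precision=4,suppress=True)
K=[.549,-.2916]
z=.1284
for i in range(14):
    z-=.0003
    robot.move_straight([*K,z],vel=.01)
    robot.sleep(.08)
    fs=[]
    for j in range(3): s=robot.sense();fs.append(s['wrist_force'][2]);robot.sleep(.02)
    print(round(z,4),s['t'],s['tcp_pos'],np.round(fs,2))
    if np.mean(fs)>8: break
robot.sleep(.3);s=robot.sense();print(s['t'],s['tcp_pos'],s['wrist_force'])
```

```text
0.1281 18.075 [ 0.5492 -0.2916  0.1284] [4.74 5.33 5.11]
0.1278 18.4583 [ 0.5494 -0.2916  0.1283] [6.17 6.29 7.06]
0.1275 18.8417 [ 0.5495 -0.2916  0.1284] [8.25 7.54 7.62]
0.1272 19.225 [ 0.5496 -0.2916  0.1283] [9.62 9.48 8.48]
19.5417 [ 0.5496 -0.2916  0.1283] [-1.4582  0.7574  9.0183]
```

The bottom is firm: 9 N with no further travel and TCP z steady at 0.1283, so the depth is about 15 mm. I'll lift off and check visually.

Run:
```python
from plant import robot
from h import *
np.set_printoptions(precision=4,suppress=True)
K=[.549,-.2916]
robot.move_straight([*K,.15],vel=.08)
robot.move_straight([.489,-.2916,.20],vel=.2)
robot.grip(0.65)
s=robot.sense();print(s['t'],s['tcp_pos'],s['wrist_force'],s['opening'])
for n in("scene","top"):
    f=robot.grab_frame(n); pickle.dump(f,open(n+'7.pkl','wb'))
a=pickle.load(open('scene7.pkl','rb'));crop(a,120,130,70,60,5.7,'m1.png')
f=pickle.load(open('top7.pkl','rb'));crop(f,360,120,70,60,5.7,'m2.png')
cv2.imwrite('pics/m.png',np.hstack([cv2.imread('pics/m1.png'),cv2.imread('pics/m2.png')]))
```

```text
21.0833 [ 0.4891 -0.2915  0.1999] [-0.5534  0.1375  0.0424] 0.6499793602545809
```

View pics/m.png

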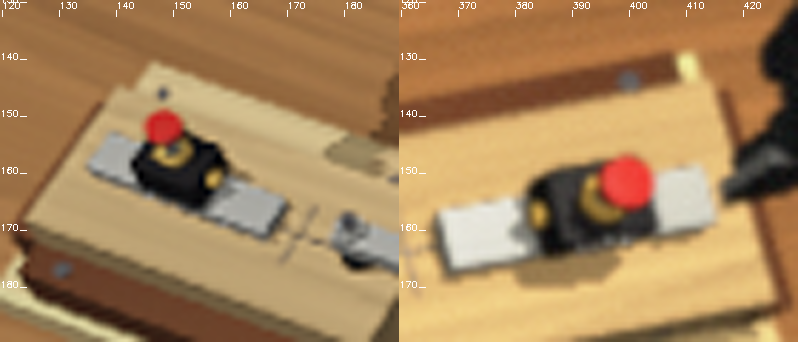

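The knob has sunk, and the foot is flat and has not shifted. Before regrasping, I'll check where the seat's middle is with a rail-outline overlay on the first images.

Run:
```python
from h import *
def ov(f,u0,v0,w,h,s,name,c0,yaw):
    c=cv2.resize(f['image'][v0:v0+h,u0:u0+w,::-1],None,fx=s,fy=s,interpolation=cv2.INTER_CUBIC)
    R=np.array([[np.cos(yaw),-np.sin(yaw)],[np.sin(yaw),np.cos(yaw)]])
    def P(x,y,z):
        q=R@[x,y]+c0;u,v=proj(f,[*q,z]);return int(round((u-u0+.5)*s)),int(round((v-v0+.5)*s))
    for sg in(1,-1):
        cv2.polylines(c,[np.array([P(x,sg*y,.06) for x,y in((-.022,.026),(.022,.026),(.022,.062),(-.022,.062))])],True,(0,255,0),1)
    cv2.polylines(c,[np.array([P(x,y,.012) for x,y in((-.055,-.075),(.055,-.075),(.055,.075),(-.055,.075))])],True,(255,255,0),1)
    cv2.imwrite('pics/'+name,c)
t=pickle.load(open('top.pkl','rb'));s=pickle.load(open('scene.pkl','rb'))
ov(t,78,190,100,80,4,'n1.png',np.array([.5015,.2525]),-.371)
ov(s,310,195,80,80,4,'n2.png',np.array([.5035,.253]),-.371)
cv2.imwrite('pics/n.png',np.hstack([cv2.imread('pics/n1.png'),cv2.imread('pics/n2.png')]))
```

```text
(no output)
```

View pics/n.png

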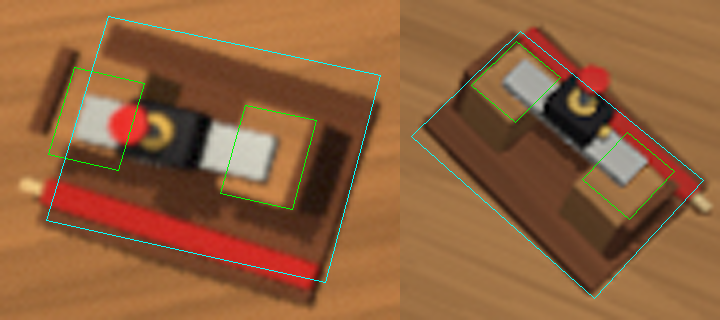

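Run:
```python
from h import *
from scipy.optimize import least_squares
np.set_printoptions(precision=4,suppress=True)
px=lambda x,y,u0,v0,k:(u0+x/k-.5,v0+y/k-.5)
t=pickle.load(open('top.pkl','rb'));s=pickle.load(open('scene.pkl','rb'))
# local corners (x,y,z) vs pixel; scene c3
S=[((.022,-.062,.06),(145,165)),((.022,-.026,.06),(220,250)),((.022,.026,.06),(345,380)),((.022,.062,.06),(438,450)),
   ((.055,-.075,.012),(50,247)),((.055,.075,.012),(380,587)),((-.055,.075,.012),(612,375))]
T=[((-.055,-.075,.012),(625,610)),((.055,-.075,.012),(758,205)),((.055,.075,.012),(225,48))]
for nm,f,L,o in(('s',s,S,(310,195)),('t',t,T,(78,190))):
    P=np.array([at_z(f,*px(x,y,*o,8),l[2])[:2] for l,(x,y) in L]);A=np.array([l[:2] for l,_ in L])
    def r(p):
        c,d=np.cos(p[2]),np.sin(p[2]);return (A@np.array([[c,d],[-d,c]])+p[:2]-P).ravel()
    for y0 in(-.4,-.4+np.pi):
        o2=least_squares(r,[.5,.25,y0]);print(nm,o2.x,o2.cost**.5);
        if o2.cost**.5<.02: print(o2.fun.reshape(-1,2))
```

```text
s [ 0.5043  0.2541 -0.4405] 0.010389515056703581
[[-0.0019  0.0008]
 [-0.0044  0.0027]
 [-0.0073  0.0018]
 [-0.0018  0.0024]
 [ 0.0068 -0.0055]
 [ 0.0056 -0.0014]
 [ 0.0031 -0.0007]]
s [0.5043 0.2541 5.8426] 0.01038951505667247
[[-0.0019  0.0008]
 [-0.0044  0.0027]
 [-0.0073  0.0018]
 [-0.0018  0.0024]
 [ 0.0068 -0.0055]
 [ 0.0056 -0.0014]
 [ 0.0031 -0.0007]]
t [ 0.4935  0.2557 -0.4338] 0.0009716258584082206
[[-0.0007  0.0005]
 [ 0.0009 -0.0005]
 [-0.0002 -0.    ]]
t [0.4935 0.2557 5.8494] 0.0009716258573263599
[[-0.0007  0.0005]
 [ 0.0009 -0.0005]
 [-0.0002 -0.    ]]
```

Run:
```python
from h import *
np.set_printoptions(precision=4,suppress=True)
px=lambda x,y,u0,v0,k:(u0+x/k-.5,v0+y/k-.5)
t=pickle.load(open('top.pkl','rb'));s=pickle.load(open('scene.pkl','rb'))
def ov(f,u0,v0,w,h,k,name,c0,yaw):
    c=cv2.resize(f['image'][v0:v0+h,u0:u0+w,::-1],None,fx=k,fy=k,interpolation=cv2.INTER_CUBIC)
    R=np.array([[np.cos(yaw),-np.sin(yaw)],[np.sin(yaw),np.cos(yaw)]])
    def P(x,y,z):
        q=R@[x,y]+c0;u,v=proj(f,[*q,z]);return int(round((u-u0+.5)*k)),int(round((v-v0+.5)*k))
    for sg in(1,-1):
        cv2.polylines(c,[np.array([P(x,sg*y,.06) for x,y in((-.022,.026),(.022,.026),(.022,.062),(-.022,.062))])],True,(0,255,0),1)
    cv2.imwrite('pics/'+name,c)
P=np.array([at_z(s,*px(x,y,310,195,8),.06)[:2] for x,y in[(145,165),(220,250),(345,380),(438,450)]])
a=P[2:].mean(0)-P[:2].mean(0);yw=np.arctan2(a[1],a[0])-np.pi/2
print(P,yw); c=P.mean(0)-.022*np.array([np.cos(yw),np.sin(yw)]);print('seat scene',c)
yw=-.437
ov(t,78,190,100,80,4,'n1.png',c-[.0025,.001],yw);ov(s,310,195,80,80,4,'n2.png',c,yw)
cv2.imwrite('pics/n3.png',np.hstack([cv2.imread('pics/n1.png'),cv2.imread('pics/n2.png')]))
```

```text
[[0.4997 0.1879]
 [0.5176 0.2185]
 [0.5426 0.2665]
 [0.5525 0.2984]] -0.45689587016782696
seat scene [0.5083 0.2525]
```

View pics/n3.png

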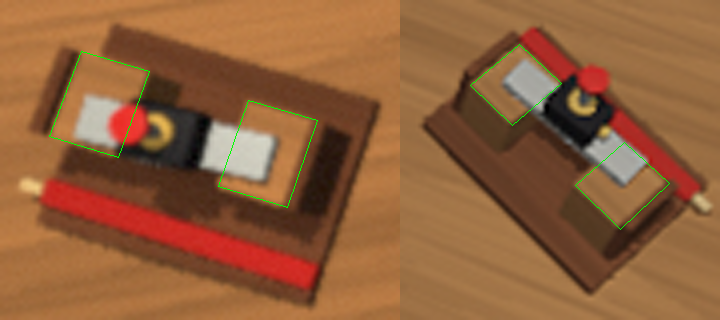

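The overlay now fits the rails: seat at about (0.506, 0.252), yaw about -0.44. I'll regrasp the gauge, lift it and carry it over the seat.

Run:
```python
from plant import robot
from h import *
np.set_printoptions(precision=4,suppress=True)
K=[.5488,-.2917]
robot.move_straight([*K,.18],vel=.25)
robot.move_straight([*K,.15],vel=.15)
print(robot.move_straight([*K,.080],vel=.07,contact_N=6))
s=robot.sense();print(s['t'],s['tcp_pos'],s['wrist_force'])
robot.grip(0.0,40)
s=robot.sense();print(s['t'],s['tcp_pos'],s['wrist_force'],s['opening'])
robot.move_straight([*K,.11],vel=.06)
robot.move_straight([*K,.20],vel=.2)
S=[.5055,.2525]
robot.goto([*S,.20],[np.pi,0,-.437])
robot.move_straight([*S,.125],vel=.15)
robot.sleep(.2)
s=robot.sense();print(s['t'],s['tcp_pos'],s['tcp_rot'],s['wrist_force'],s['opening'])
f=robot.grab_frame('scene'); pickle.dump(f,open('scene8.pkl','wb'));crop(f,300,160,90,100,6,'o1.png')
```

```text
False
23.0833 [ 0.5492 -0.2917  0.0805] [0.3297 0.6303 0.4418]
23.4417 [ 0.549  -0.2918  0.0804] [-0.2793 -0.1867  2.0262] 0.32035813935103774
27.5083 [0.5061 0.253  0.1261] [-3.14   -0.0013 -0.4372] [-0.8204 -0.2106 -1.9835] 0.3176737005323507
```

View pics/o1.png

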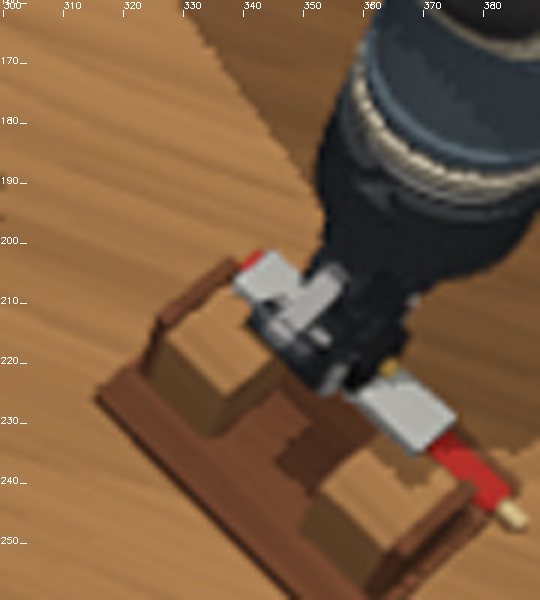

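The gauge hangs over the rest, with its foot parallel to the rail line. I'll lower it until contact, release and back off.

Run:
```python
from plant import robot
from h import *
np.set_printoptions(precision=4,suppress=True)
S=[.5053,.2523]
robot.move_straight([*S,.087],vel=.08)
robot.sleep(.1)
print(robot.move_straight([*S,.0755],vel=.015,contact_N=4))
s=robot.sense();print(s['t'],s['tcp_pos'],s['wrist_force'],s['torque'])
robot.grip(0.65)
s=robot.sense();print(s['t'],s['tcp_pos'],s['wrist_force'],s['opening'])
robot.move_straight([*S,.16],vel=.1)
robot.goto([.42,.05,.30],[np.pi,0,-.4])
robot.sleep(.2)
s=robot.sense();print(s['t'],s['tcp_pos'])
for n in("scene","top"):
    f=robot.grab_frame(n); pickle.dump(f,open(n+'9.pkl','wb'))
a=pickle.load(open('scene9.pkl','rb'));crop(a,310,195,80,80,8,'p1.png')
f=pickle.load(open('top9.pkl','rb'));crop(f,78,190,100,80,8,'p2.png')
```

```text
True
28.9083 [0.5052 0.2522 0.0773] [-1.1582  0.1741  4.8283] [-0.1317  0.0404  0.0099]
29.2917 [0.5045 0.2513 0.0762] [ 0.1525 -0.1787 -0.4563] 0.6491215543987965
31.4917 [0.4201 0.0508 0.2998]
```

View pics/p1.png

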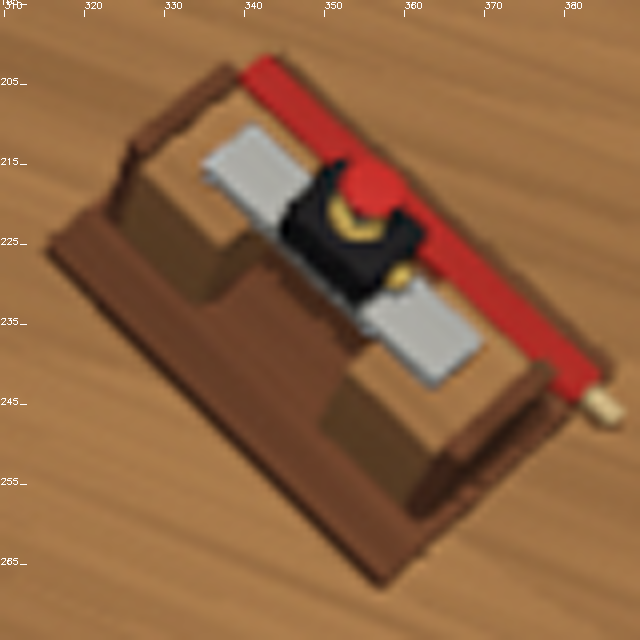

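View pics/p2.png

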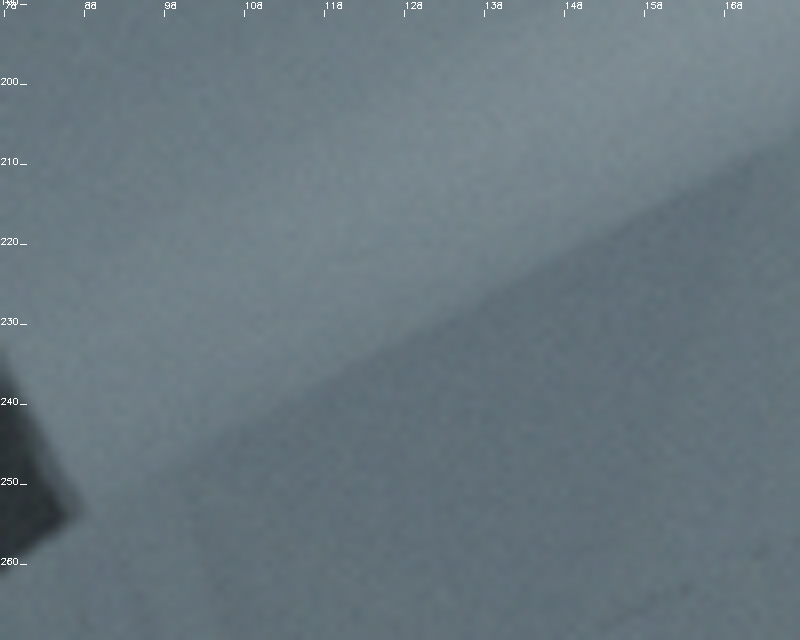

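The scene crop shows the gauge flat on both rails, with its foot ends at about (255,130) and (445,380) and the pencil unmoved. The arm blocks the top view. I'll check the centring numerically, and compare knob height on the block with knob height on the rest.

Run:
```python
from h import *
np.set_printoptions(precision=4,suppress=True)
px=lambda x,y,u0,v0,k:(u0+x/k-.5,v0+y/k-.5)
s=pickle.load(open('scene9.pkl','rb'))
Q=np.array([at_z(s,*px(x,y,310,195,8),.07)[:2] for x,y in[(255,125),(205,165),(483,342),(435,388)]])
print('foot centre',Q.mean(0),'seat (scene) .5083 .2525')
def knob(f,u0,v0,u1,v1,foot):
    im=f['image'][v0:v1,u0:u1].astype(int);m=((im[...,0]>170)&(im[...,1]<70)&(im[...,2]<70)).astype(np.uint8)
    m=cv2.erode(m,np.ones((3,3)));v,u=np.nonzero(m);u=u+u0;v=v+v0;z=f['range_z'][v,u]
    C=np.stack([(u-f['cx'])/f['fx']*z,(v-f['cy'])/f['fy']*z,z],1);W=(C-f['t'])@f['R']
    print(len(u),np.median(W,0),'plunger',foot+.0695-np.median(W[:,2]))
b=pickle.load(open('scene7.pkl','rb'));knob(b,140,146,155,158,.063)
knob(s,352,213,361,221,.060)
a=pickle.load(open('scene6.pkl','rb'));knob(a,140,140,155,156,.063)
```

```text
foot centre [0.5081 0.2526] seat (scene) .5083 .2525
5 [ 0.5482 -0.29    0.1166] plunger 0.015916626169011724
18 [0.5078 0.2525 0.1131] plunger 0.01638756306334821
5 [ 0.5488 -0.2921  0.1283] plunger 0.004158722777853757
```

The foot centre is within 1 mm of the seat, and the knob reads 15.9 mm on the block and 16.4 mm on the rest, which agrees within the noise. Handing in.

Run:
```python
from plant import robot
print(robot.sense()['t']); robot.close_job()
```

```text
31.5917
the job is handed in; nothing more can be done
```

I measured the hole with the gauge, put the gauge back upright on its rest with the plunger still out, and handed the job in at 31.6 s. `close_job()` gives no verdict.

- **Measurement:** I set the foot on the block with the rod about 1 mm from the hole axis, by camera estimate. Closed fingertips pressed the knob to a firm stop: 9 N, with no further travel. The fingertip height puts the hole depth at about 15 mm.
- **First press:** it tripped the 7 N contact stop, but only about 3.5 N remained. I pressed again in small steps until 9 N held steadily.
- **Final checks:** the foot is flat on both rails and within about 1 mm of the seat's middle. The gauge is released and the arm is clear. The pencil had not moved; I did not re-measure the other bench items.
- **Plunger setting:** the scene camera's depth reading gave 15.9 mm on the block and 16.4 mm on the rest. That agrees within camera noise, though both are about 1 mm above the fingertip figure.
- **Not seen at the end:** the arm blocked the top camera, so the final placement was checked with the scene camera only.

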